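Slide a culture dish under a low reader bridge

ROBOT

A 6-joint arm with a two-finger parallel gripper is mounted at the origin on the work surface; the furniture and walls round the work are solid. World frame = base frame: x ahead of the robot, y to its left, z up, the work surface at z = 0. Lengths are in m, angles in rad, forces in N, time in s.
With the tool pointing down it reaches from about 0.325 to 0.9 m from the base axis. Payload 6.1 kg.
Tool frame: the origin (TCP) lies midway between the tips of the shut fingers; the grasp point (between the pads) lies 19 mm behind it; x points along the fingers, y is the direction in which the jaws open and shut, and the axes are right-handed (so a half turn about x gives the same grasp; the last joint's range is limited). The gripper opens to 85 mm and grips with 20 to 120 N. Pads are 22 mm wide; open, the fingers measure 114 mm over their backs; the gripper's body (76 mm by 85 mm) begins 54 mm behind the grasp point. The pads swing forward as they close: fully open they stand 13 mm farther back than shut.
Start: joints at [1.176, 0.22, 1.526, -0, 1.395, -0.126], TCP at [0.166, 0.603, 0.231] pointing down, gripper open.
Joint ranges: [-2.98, 2.98], [-0.91, 2.08], [0.09, 2.57], [-1.24, 4.39], [0.2, 2.65], [-2.68, 2.68]. Speed limits (rad/s): [2.57, 2.57, 3.01, 3.14, 3.14, 3.14].

INTERFACE

Orientations are given as [roll, pitch, yaw] about the fixed x, y, z axes, in that order (R = Rz(yaw) Ry(pitch) Rx(roll)).
In Python, from plant import movep, move_l, set_joints, gripper_to, hold, inverse_kinematics, observe, get_image, get_calibration, Unreachable, job_done gives the robot as it stands. Calls block until the motion is done:
- movep(position, orientation): joint-space move of the TCP to a pose.
- move_l(position, feed=0.15, rotation=None, max_force=None): straight line of the TCP; rotation=None keeps the orientation; feed is the mean speed in m/s. With max_force (N) it stops when the force on the tool has changed by that much, and returns True; else False.
- set_joints(angles): joint-space move.
- gripper_to(opening, f_grip=None): finger opening in m; f_grip is the grip in N (None keeps the last); returns when the fingers have stopped.
- hold(seconds).
- inverse_kinematics(position, orientation): joint angles nearest the present ones, or None.
- observe(): the state.
- get_image(name): name is "side" or "top"; returns (picture, depth): 384x512x3 uint8, red, green, blue; 384x512 float32, m along the optical axis (not along the pixel's ray), 0 where there is no reading.
- get_calibration(name): a dict with "intrinsics" (3x3 intrinsics, pixels), "world_from_camera" (4x4, takes a point from camera to world coordinates). Camera axes: x right, y down, z forward; pixel columns grow to the right and rows downward; lengths in m; the calibration is good to about 2 mm. A picture is of the moment at which its call begins. get_calibration takes no time and is no camera call.
A pose or a line that the arm cannot do raises Unreachable and nothing moves.
- job_done(): hands the job in, once; it reports no verdict.
The state is a dict: "time_s": time; "q": joint angles; "joint_velocities": joint speeds; "joint_torque": joint torques, N m; "eef_pos": TCP position; "tcp_rot": TCP orientation; "ft_force": force on the tool from outside, world axes, zero at the start; "torque": the same for the moment, N m; "opening": finger opening in m.
Only numpy, scipy, OpenCV 4.12 (cv2) and the standard library are available. Lean on these libraries where they do the work, as an engineer would, in place of code of your own. Each camera call takes 0.05 s, during which the arm holds its last target. There are 200 camera calls.

TASK

Push the flat metal carrier, with the petri dish riding in its ring, along the bench and under the low bridge of the reader until its front edge is fully home against the end stop, so that the dish lies under the lens. Then press the reader's round button all the way down and let it go, and leave the carrier home. Only push and press: do not lift or tip the carrier or the dish, keep the dish in its ring, and leave the other things on the bench where they are.

Things in the scene. Friction and masses are not known exactly. Their poses are not given: they have to be found in the camera images.
- carrier: Loose flat bare-aluminium carrier, about 0.35 kg: plate 140 (its x) x 80 (y) x 6 mm, with a seat ring centred 25 mm ahead of the middle and an upright push block across its tail. Origin: centre of the underside; +x to the front edge (at +70 mm), which goes under the bridge first. It starts flat on the bench at the robot's left, its front roughly to the robot's right, up to 0.3 rad askew.
- tail (a point): Middle of the carrier's upright tail face, to push on: 70 mm behind the carrier's origin, 10 mm above the bench. The push block there is 12 long, 76 wide, its top 19 mm above the bench; its back is flush with the plate's end.
- dish: Loose clear petri dish with lid, 59 mm across, 14 mm high, about 25 g, sitting on the carrier's plate inside the seat ring with 2 to 4 mm play (its top is 20 mm above the bench). Origin: centre of its underside.
- reader: Fixed grey reader at the robot's right: a low bridge over a straight channel. Origin on the bench below the lens; +x = the way the carrier travels, roughly to the robot's right; +y away from the robot. Bridge: x -35 to +35, y -65 to +65 mm, underside 24, top 46 mm high; a flat black lens cover (44 x 46 mm, at y = +12) rises to 52 mm. Side cheeks 86 mm apart inside, 24 tall, x -60 to +50 mm.
- mouth (a point): Middle of the reader's entry between the tips of its two lead-in flares (18 mm tall, about 110 mm clear, 131 mm over all), on the bench 89 mm before the reader's origin. The flares narrow to the 86 mm channel at x = -60 mm.
- stop (a point): Middle of the face of the end stop (a 14 mm tall crossbar), on the bench 45 mm beyond the reader's origin. Carrier fully home: its origin at reader x = -25 mm, y = 0 (3 mm play each side), its tail face at x = -95 mm.
- lens (a point): Centre of the reading spot on the underside of the bridge, directly above the reader's origin, 24 mm above the bench.
- start_button (a joint): Travel of the grey round push button (24 mm across, its top about 68 mm above the bench, in a black collar; spring, about 5 N fully down) on top of the bridge: 0 = up, 0.006 m = fully down. It is pressed straight down.
- start_button_top (a point): Centre of the top of that button, which stands on the bridge 46 mm from the lens axis towards the robot (reader y = -46 mm).
- seat (a point): Centre of the seat ring on the carrier's plate, 25 mm ahead of the carrier's origin and 6 mm above the bench.
- vial: Bystander, not to be moved: black-capped white screw-cap vial, 25 mm across, 59 mm tall, standing near the robot's side of the sliding path. Origin: centre of its underside.
- weight: Bystander, not to be moved: standing to the right of the reader: small metal calibration weight with a knob, 25 mm across, 46 mm tall. Origin: centre of its underside.
- marker: Bystander, not to be moved: whiteboard marker, 14 x 131 mm, lying left of the carrier, pointing away from the robot. Origin: centre of its underside.
- beaker: Bystander, not to be moved: standing left of the carrier: small glass beaker with spout, 43 x 50 mm, 58 mm tall. Origin: centre of its underside.
- vial_b: Bystander, not to be moved: standing to the right of the reader: blue-capped screw-cap vial, 25 mm across, 65 mm tall. Origin: centre of its underside.
Not all that is in view belongs to the job. What is meant by the dish is not yellow, and is the smaller of those in its own colour.

How it is judged:
By the outcome, as a careful person would: the job done as asked, in the order asked, and still so for the second after the job is handed in, with the robot touching nothing.
It also fails if it takes over 58 s, if anything falls off the work surface, if the arm or the gripper's body presses on something with over 40 N, if the wrist force passes 120 N, or if a joint passes its speed limit or range.

## Working session

There is one attempt and no reset: what is moved stays moved. The work goes in short steps, each a Python script; the robot and the scene stay as the last script left them, time stands still between calls to the robot, and variables do not carry over. Pictures are saved under pics/ and viewed, about 8 in all and at most 12, crops included, and the job is handed in when it is done.

```bash
ls; mkdir -p pics
cat > h.py <<'E'
import numpy as np, cv2
from plant import *
def snap(n,f):
    im,d=get_image(n); cv2.imwrite(f'pics/{f}.png',im[:,:,::-1]); np.save(f'pics/{f}_d.npy',d); return im,d
def ray(n,u,v,z):
    c=get_calibration(n);K=np.array(c['intrinsics']);T=np.array(c['world_from_camera'])
    r=T[:3,:3]@np.linalg.inv(K)@[u,v,1];o=T[:3,3];return o+r*(z-o[2])/r[2]
def proj(n,p):
    c=get_calibration(n);K=np.array(c['intrinsics']);T=np.linalg.inv(np.array(c['world_from_camera']))
    q=K@(T[:3,:3]@np.array(p)+T[:3,3]);return q[:2]/q[2]
def cloud(n,d):
    c=get_calibration(n);K=np.array(c['intrinsics']);T=np.array(c['world_from_camera'])
    v,u=np.mgrid[:d.shape[0],:d.shape[1]];P=np.stack([u,v,np.ones_like(u)],-1)@np.linalg.inv(K).T*d[...,None]
    return P@T[:3,:3].T+T[:3,3]
E
python3 - <<'E'
from h import *
s=observe();print(s)
for n in('top','side'):
    im,d=snap(n,n+'0');c=get_calibration(n);print(n,np.array(c['intrinsics']).round(1),np.array(c['world_from_camera']).round(3))
E
```

```text
pics
{'time_s': 0.0, 'q': array([ 1.17590432e+00,  2.21234151e-01,  1.52764033e+00, -4.94772655e-05,
        1.39470270e+00, -1.26093550e-01]), 'joint_velocities': array([-1.35494259e-03,  9.61023023e-05,  1.52023499e-03,  4.25954306e-04,
       -2.31383991e-03,  1.99916922e-04]), 'joint_torque': array([-1.22979109e-03, -4.96874607e+01, -3.89418483e+01, -4.79154210e-05,
        1.08843710e-02, -1.44565541e-05]), 'eef_pos': array([0.16575764, 0.60197358, 0.23017881]), 'tcp_rot': array([-1.67235749,  1.56881121, -1.94114723]), 'ft_force': array([-0.25478598,  0.2683781 , -0.45939464]), 'torque': array([-0.01848275, -0.0233114 ,  0.00902595]), 'opening': 0.08561961799466063}
top [[477.9   0.  251.5]
 [  0.  477.9 194.4]
 [  0.    0.    1. ]] [[ 0.028 -0.98   0.197  0.168]
 [-1.    -0.026  0.013 -0.004]
 [-0.007 -0.198 -0.98   1.429]
 [ 0.     0.     0.     1.   ]]
side [[473.2   0.  256.6]
 [  0.  473.2 189.7]
 [  0.    0.    1. ]] [[-0.988 -0.046  0.145  0.241]
 [-0.151  0.393 -0.907  1.238]
 [-0.015 -0.918 -0.396  0.621]
 [ 0.     0.     0.     1.   ]]
```

View pics/top0.png

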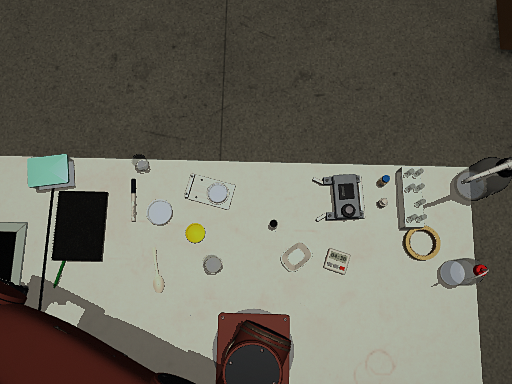

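View pics/side0.png

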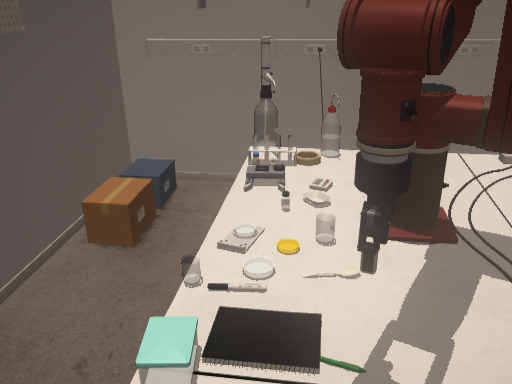

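The top view shows the carrier (about u 185–236, v 174–210) with the dish at (217,192), the reader at (313–365, 175–221) with its button at (348,211), and a black-capped vial at (273,225). Next I enlarge the carrier and reader.

Run:
```python
from h import *
im=cv2.imread('pics/top0.png')
a=cv2.resize(im[165:220,175:245],None,fx=8,fy=8,interpolation=cv2.INTER_CUBIC)[:, :560]
b=cv2.resize(im[165:230,305:405],None,fx=8,fy=8,interpolation=cv2.INTER_CUBIC)
cv2.imwrite('pics/c1.png',a);cv2.imwrite('pics/c2.png',b)
d=np.load('pics/top0_d.npy');P=cloud('top',d)
# height map classes
for (u0,u1,v0,v1) in((175,245,165,220),(305,372,165,230)):
    z=P[v0:v1,u0:u1,2]; print(np.histogram(z,bins=np.arange(-.01,.08,.005)))
print([ (p,P[p[1],p[0]].round(3)) for p in [(217,192),(348,211),(347,191),(273,225),(300,190),(250,190)]])
```

```text
(array([ 189, 1319, 1313,  514,  129,  196,  161,   10,    0,    0,    0,
          0,    0,    0,    0,    0,    0]), array([-0.01 , -0.005,  0.   ,  0.005,  0.01 ,  0.015,  0.02 ,  0.025,
        0.03 ,  0.035,  0.04 ,  0.045,  0.05 ,  0.055,  0.06 ,  0.065,
        0.07 ,  0.075]))
(array([ 187, 1410, 1119,  120,  104,  132,  127,   73,   18,   42,  254,
        399,  198,   83,   31,   36,    4]), array([-0.01 , -0.005,  0.   ,  0.005,  0.01 ,  0.015,  0.02 ,  0.025,
        0.03 ,  0.035,  0.04 ,  0.045,  0.05 ,  0.055,  0.06 ,  0.065,
        0.07 ,  0.075]))
[((217, 192), array([0.456, 0.118, 0.024])), ((348, 211), array([ 0.401, -0.265,  0.068])), ((347, 191), array([ 0.463, -0.266,  0.052])), ((273, 225), array([ 0.355, -0.051,  0.059])), ((300, 190), array([ 0.473, -0.133,  0.   ])), ((250, 190), array([ 0.47 ,  0.02 , -0.004]))]
```

View pics/c1.png

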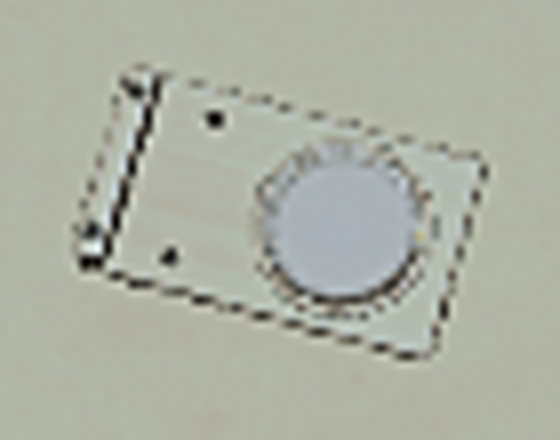

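View pics/c2.png

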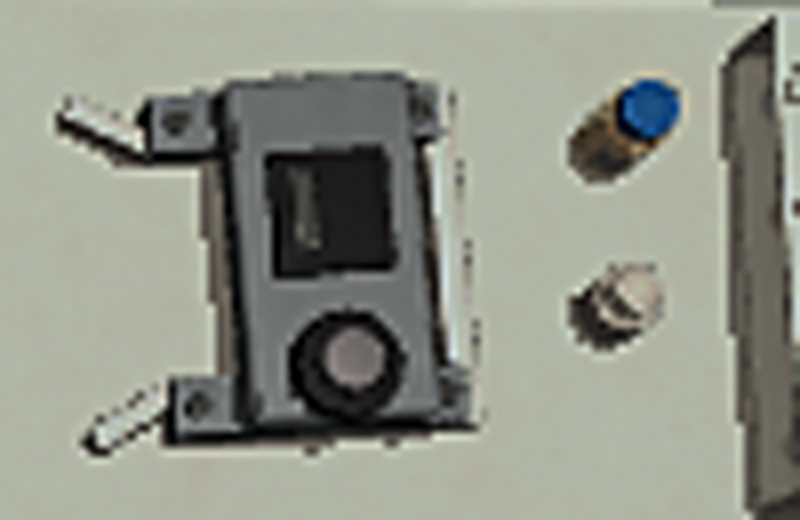

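The carrier's corners sit near crop (135,70), (85,265), (432,357) and (487,162), with the dish centre at (342,222). The reader's flare tips are at (60,112) and (95,440), the button at (357,355), and the lens cover spans (268,150) to (398,270). I'll compute poses from these.

Run:
```python
from h import *
im=cv2.imread('pics/top0.png');d=np.load('pics/top0_d.npy');P=cloud('top',d)
R=lambda U,V,o,z:ray('top',(U+.5)/8-.5+o[0],(V+.5)/8-.5+o[1],z)[:2]
a=(175,165);b=(305,165)
def line(p,q): return p,q
def X(l,m):
    A=np.array([l[1]-l[0],-(m[1]-m[0])]).T;t=np.linalg.solve(A,m[0]-l[0])[0];return l[0]+t*(l[1]-l[0])
L=lambda p,q,o,z:(R(*p,o,z),R(*q,o,z))
far=L((190,78),(470,155),a,.006);near=L((110,274),(410,357),a,.003);fr=L((488,175),(440,345),a,.006)
bk=L((112,100),(80,235),a,.019)
ang=lambda l:np.arctan2(*(l[1]-l[0])[::-1])
print('angles far,near,front-90,back-90',ang(far),ang(near),ang(fr)+np.pi/2,ang(bk)+np.pi/2)
c=[X(far,bk),X(near,bk),X(near,fr),X(far,fr)]
print('corners',np.round(c,4),'sizes',[round(np.linalg.norm(c[i]-c[(i+1)%4]),4) for i in range(4)],'mean',np.mean(c,0))
print('dish',R(342,222,a,.02))
# blobs: dish by colour
hsv=cv2.cvtColor(im,cv2.COLOR_BGR2HSV)
lens=[R(*p,b,.052) for p in((268,150),(387,147),(398,266),(276,276))];print('lens',np.round(lens,4),np.mean(lens,0))
print('button',R(357,355,b,.068))
t=[R(60,112,b,.018),R(90,440,b,.018)];print('flares',t,np.mean(t,0),np.linalg.norm(t[0]-t[1]))
print('cheek ends',R(150,100,b,.024),R(170,380,b,.024))
st=L((450,90),(474,425),b,0.0);print('stop far line',st,ang(st)+np.pi/2)
print('vial',ray('top',273,225,.059))
for lo,hi in((.038,.075),):
    m=(P[...,2]>lo)&(P[...,2]<hi);m[:,:300]=0;m[:,375:]=0;m[:165]=0;m[230:]=0
    print('bridge rect',cv2.minAreaRect((P[m][:,:2]*1000).astype(np.float32)))
```

```text
angles far,near,front-90,back-90 -1.8185053365999702 -1.816682912921043 4.477024848884734 4.538107818915131
corners [[0.5191 0.2037]
 [0.4392 0.2178]
 [0.405  0.0815]
 [0.4835 0.0626]] sizes [np.float64(0.0812), np.float64(0.1405), np.float64(0.0807), np.float64(0.1455)] mean [0.46170518 0.14139377]
dish [0.45539111 0.11763386]
lens [[ 0.4853 -0.2402]
 [ 0.4876 -0.284 ]
 [ 0.443  -0.2874]
 [ 0.4381 -0.2427]] [ 0.4635005  -0.26354406]
button [ 0.40671244 -0.26883124]
flares [array([ 0.50585495, -0.16748792]), array([ 0.38075151, -0.17899156])] [ 0.44330323 -0.17323974] 0.1256312234673156
cheek ends [ 0.50995333 -0.20068407] [ 0.40315922 -0.20791179]
stop far line (array([ 0.52273804, -0.31897908]), array([ 0.3930448 , -0.32576282])) -1.5185378904097755
vial [ 0.35541781 -0.05052104  0.059     ]
bridge rect ((451.53851318359375, -264.14630126953125), (130.78741455078125, 71.36719512939453), 4.252335071563721)
```

```bash
cat >> h.py <<'E'
RO=np.array([.4514,-.2642]);RH=-1.492
C0=np.array([.4617,.1414]);CH=-1.815
u=lambda a:np.array([np.cos(a),np.sin(a)])
def r2w(x,y): return RO+x*u(RH)+y*u(RH+np.pi/2)
def w2r(p): d=np.array(p)[:2]-RO; return np.array([d@u(RH),d@u(RH+np.pi/2)])
OFF=.011  # finger front ahead of TCP
def tcp(o,h,gap=0,z=.006): p=np.array(o)-(.07+OFF+gap)*u(h); return [p[0],p[1],z]
def path(o,h,x1,n):  # Hermite in reader frame to (x1,0,0)
    p=w2r(o);s=np.tan(h-RH);L=x1-p[0];out=[]
    for t in np.linspace(0,1,n+1):
        y=p[1]*(2*t**3-3*t**2+1)+s*L*(t**3-2*t**2+t);dy=(p[1]*(6*t*t-6*t))/L+s*(3*t*t-4*t+1)
        out.append((r2w(p[0]+t*L,y),RH+np.arctan(dy)))
    return out
E
python3 - <<'E'
from h import *
for f in(0,np.pi):
    for o,h in path(C0,CH,-.17,4)+[(r2w(-.025,0),RH)]:
        q=inverse_kinematics(tcp(o,h),[0,np.pi/2,h+f]);print(f>0,w2r(o).round(3),round(h,3),None if q is None else np.round(q,2))
E
```

```text
False [-0.404  0.042] -1.815 [ 0.28  0.28  1.93 -0.    0.94  0.52]
False [-0.345  0.025] -1.752 [ 0.17  0.2   2.03 -0.    0.92  0.36]
False [-0.287  0.011] -1.677 [ 0.05  0.13  2.1  -0.    0.91  0.16]
False [-0.228  0.003] -1.59 [-0.08  0.09  2.15 -0.    0.9  -0.06]
False [-0.17 -0.  ] -1.492 [-0.22  0.07  2.17 -0.    0.9  -0.29]
False [-0.025  0.   ] -1.492 [-0.51  0.16  2.08 -0.    0.91 -0.59]
True [-0.404  0.042] -1.815 [ 0.28  0.28  1.93  0.    0.94 -2.62]
True [-0.345  0.025] -1.752 None
True [-0.287  0.011] -1.677 None
True [-0.228  0.003] -1.59 None
True [-0.17 -0.  ] -1.492 None
True [-0.025  0.   ] -1.492 [-0.51  0.16  2.08  0.    0.91  2.55]
```

Run:
```python
from h import *
gripper_to(.04)
o=[0,np.pi/2,CH]
p=tcp(C0,CH,.018);movep([p[0],p[1],.10],o);move_l(p,.08)
s=observe();print(s['time_s'],s['eef_pos'],s['ft_force'],s['opening'])
print(move_l(tcp(C0,CH,-.003),.02,max_force=3))
s=observe();print(s['time_s'],s['eef_pos'],s['ft_force'])
snap('side','s1');im,d=snap('top','t1')
a=cv2.resize(im[160:225,165:245,::-1],None,fx=7,fy=7,interpolation=cv2.INTER_CUBIC)
b=cv2.resize(cv2.imread('pics/s1.png')[195:275,180:300],None,fx=5,fy=5,interpolation=cv2.INTER_CUBIC)
cv2.imwrite('pics/t1c.png',a);cv2.imwrite('pics/s1c.png',b)
```

```text
3.7583 [0.48622049 0.23764793 0.00663289] [ 0.51808989 -0.41200137 -0.10568051] 0.04017411830267983
False
4.9583 [0.48055748 0.21706686 0.00599028] [ 0.06315206  0.6340728  -1.60054853]
```

View pics/s1c.png

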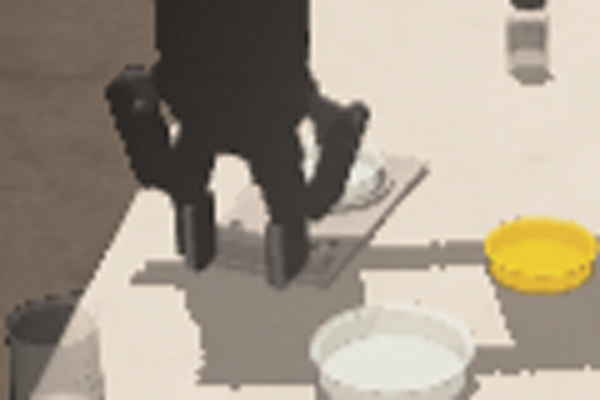

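The fingers straddle the tail, contacting it near crop (195,262) and (285,280). Now I push along the curve to just short of the mouth.

Run:
```python
from h import *
for o,h in path(C0,CH,-.17,6)[1:]:
    r=move_l(tcp(o,h),.045,rotation=[0,np.pi/2,h],max_force=8)
    s=observe();print(r,round(s['time_s'],2),w2r(s['eef_pos']).round(4),s['ft_force'].round(2))
    if r: break
snap('side','s2');im,d=snap('top','t2')
a=cv2.resize(im[160:235,255:375,::-1],None,fx=6.5,fy=6.5,interpolation=cv2.INTER_CUBIC)
cv2.imwrite('pics/t2c.png',a)
```

```text
False 6.05 [-0.4422  0.0526] [ 0.61 -0.72 -0.5 ]
False 7.1 [-0.4042  0.0385] [-0.41 -0.32 -0.4 ]
False 8.14 [-0.3662  0.0264] [-0.44  0.46  0.24]
False 9.18 [-0.3279  0.0154] [ 0.61  0.78 -0.63]
False 10.2 [-0.2895  0.0069] [0.43 0.03 1.  ]
False 11.22 [-2.507e-01 -1.000e-04] [-0.09 -0.52 -0.36]
```

View pics/t2c.png

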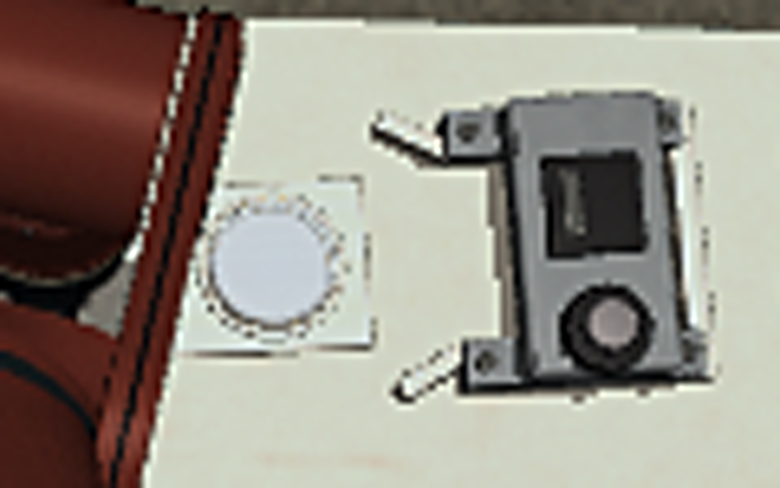

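The carrier's front edge runs from (362,180) to (373,347), just short of the flares at (375,125) and (402,395), and the dish is still in its ring. Checking its offset in the reader frame.

Run:
```python
from h import *
R=lambda U,V,z:ray('top',(U+.5)/6.5-.5+255,(V+.5)/6.5-.5+160,z)[:2]
f,n=R(362,179,.006),R(374,348,.003)
print('front',w2r(f),w2r(n),np.linalg.norm(f-n),'hd',np.arctan2(*(n-f)[::-1])+np.pi/2-2*np.pi*0, 'rel',np.arctan2(*(w2r(n)-w2r(f))[::-1])+np.pi/2)
print('near edge rel ang',np.arctan2(*(w2r(R(374,348,.003))-w2r(R(190,354,.003)))[::-1]))
print('dish',w2r(R(272,265,.02)))
for p in((374,114),(402,402)):print('flare',w2r(R(*p,.018)))
for p in((444,116),(465,345)):print('cheek inner?',w2r(R(*p,.024)))
```

```text
front [-0.09798658  0.03827347] [-0.09807658 -0.04145119] 0.07972470885317273 hd -1.493128905707405 rel -0.0011289057074053144
near edge rel ang -0.019137020045475624
dish [-0.14426431 -0.00298708]
flare [-0.09162363  0.06638313]
flare [-0.08912582 -0.06938865]
cheek inner? [-0.06008772  0.06232441]
cheek inner? [-0.05915794 -0.0454821 ]
```

Carrier and reader line up within about 1 mm and 0.01 rad, so I push straight in.

Run:
```python
from h import *
def st(r): s=observe();print(r,round(s['time_s'],2),w2r(s['eef_pos']).round(4),s['ft_force'].round(2))
ok=True
for x in(-.20,-.155,-.115):
    r=move_l([*r2w(x,-.001),.006],.04,max_force=8);st(r)
    if r: ok=False;break
if ok:
    r=move_l([*r2w(-.095,-.001),.006],.012,max_force=8);st(r)
snap('side','s3');im,d=snap('top','t3')
a=cv2.resize(im[160:235,255:375,::-1],None,fx=6,fy=6,interpolation=cv2.INTER_CUBIC)
cv2.imwrite('pics/t3c.png',a)
```

```text
False 12.75 [-0.1998 -0.0007] [-0.94  0.19 -0.07]
False 14.03 [-0.1547 -0.0011] [-0.36  0.99 -0.09]
False 15.18 [-0.1147 -0.0007] [ 0.87 -0.15 -0.53]
True 16.04 [-0.107  -0.0013] [-0.1 -0.5  0.8]
```

Run:
```python
from h import *
def st(r): s=observe();print(r,round(s['time_s'],2),w2r(s['eef_pos']).round(4),s['ft_force'].round(2))
r=move_l([*r2w(-.097,-.001),.006],.012,max_force=15);st(r)
p=observe()['eef_pos']
move_l([*(p[:2]-.03*u(RH)),.006],.06);st(0)
q=p[:2]-.03*u(RH);move_l([*q,.13],.12)
gripper_to(0)
movep([*r2w(-.18,-.046),.13],[0,np.pi/2,RH]);st(0)
snap('side','s4');im,d=snap('top','t4')
a=cv2.resize(im[160:235,270:375,::-1],None,fx=5,fy=5,interpolation=cv2.INTER_CUBIC)
b=cv2.resize(cv2.imread('pics/s4.png')[140:225,215:320],None,fx=5,fy=5,interpolation=cv2.INTER_CUBIC)
h=max(len(a),len(b));w=a.shape[1]
cv2.imwrite('pics/m4.png',np.vstack([cv2.resize(a,None,fx=.75,fy=.75),cv2.resize(b,None,fx=.75,fy=.75)]))
```

```text
True 16.62 [-0.1071 -0.0021] [-0.1   0.71  0.18]
0 17.26 [-0.1373 -0.002 ] [ 0.64 -0.56  0.42]
0 19.27 [-0.1805 -0.0464] [ 0.49 -0.43  0.19]
```

View pics/m4.png

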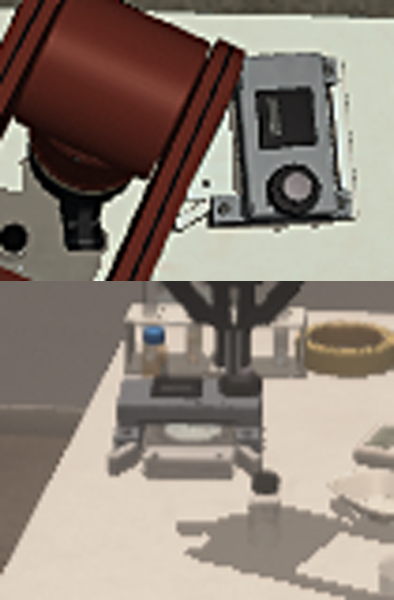

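The carrier lies in the channel with the dish under the bridge, in the side crop at about (190,433), and its tail is just at the flare tips. Now the button.

Run:
```python
from h import *
def st(r): s=observe();print(r,round(s['time_s'],2),w2r(s['eef_pos']).round(4),s['eef_pos'][2].round(4),s['ft_force'].round(2))
b=r2w(.0005,-.0455)
move_l([*b,.13],.12);move_l([*b,.075],.1);st(0)
r=move_l([*b,.0665],.015,max_force=12);st(r)
for z in(.0645,.0625,.061,.059,.057,.055):
    if r: break
    r=move_l([*b,z],.015,max_force=12);st(r)
hold(.3);st(r)
snap('side','s5')
move_l([*b,.11],.06);st(0)
movep([*r2w(-.16,.0),.25],[0,np.pi/2,RH]);set_joints([1.176,0.22,1.526,0,1.395,-0.126]);st(0)
snap('side','s6');im,d=snap('top','t6')
a=cv2.resize(im[160:235,270:375,::-1],None,fx=5,fy=5,interpolation=cv2.INTER_CUBIC)
b=cv2.resize(cv2.imread('pics/s6.png')[140:225,215:320],None,fx=5,fy=5,interpolation=cv2.INTER_CUBIC)
cv2.imwrite('pics/t6c.png',a);cv2.imwrite('pics/s6c.png',b)
```

```text
0 21.73 [ 0.0007 -0.0453] 0.0753 [0.82 0.14 0.44]
False 22.44 [ 0.0006 -0.0454] 0.0667 [-0.54 -0.14  0.98]
False 22.73 [ 0.0006 -0.0454] 0.0646 [0.32 0.38 2.45]
False 23.01 [ 0.0006 -0.0454] 0.0626 [-0.3   0.52  5.2 ]
False 23.26 [ 0.0007 -0.0453] 0.0619 [-2.53  2.14 11.07]
True 23.47 [ 0.0007 -0.0453] 0.0619 [-2.81  2.06  9.37]
True 23.77 [ 0.0007 -0.0453] 0.062 [-3.    2.36 10.16]
0 24.77 [ 0.0002 -0.0457] 0.1096 [ 0.07 -0.37  0.52]
0 28.32 [-0.8863 -0.2153] 0.232 [-0.17 -0.3   0.17]
```

View pics/t6c.png

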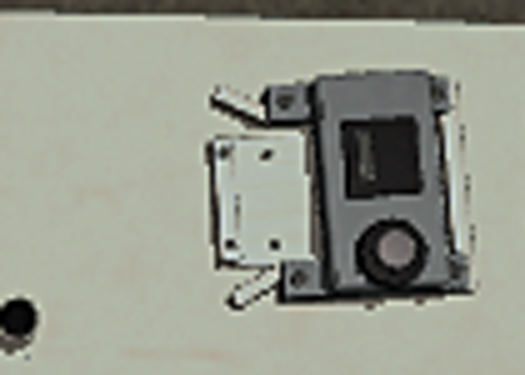

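View pics/s6c.png

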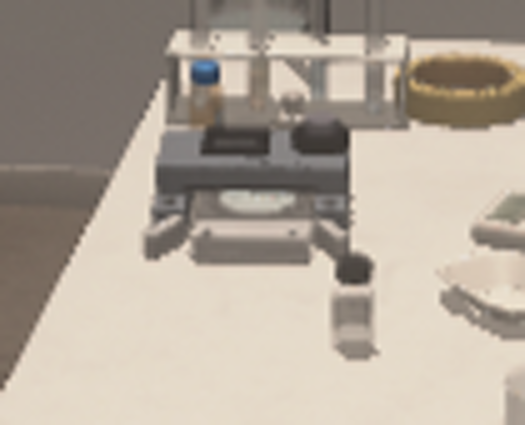

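The button bottomed at z = 0.062 with about 10 N and the carrier sits squarely in the channel. In the top crop its tail edge runs from (210,143) to (218,265). I'll check the tail position and the bystanders numerically.

Run:
```python
from h import *
R=lambda U,V,z:ray('top',(U+.5)/5-.5+270,(V+.5)/5-.5+160,z)[:2]
for p,z in(((210,143),.019),((218,265),.019),((211,90),.018),((233,304),.018)):print(w2r(R(*p,z)).round(4))
a,b=cv2.imread('pics/top0.png'),cv2.imread('pics/t6.png')
m=(cv2.absdiff(a,b).max(2)>30).astype(np.uint8)
n,_,s,c=cv2.connectedComponentsWithStats(m)
print([x.tolist() for x in s[1:] if x[4]>5])
m=(cv2.absdiff(cv2.imread('pics/side0.png'),cv2.imread('pics/s6.png')).max(2)>35).astype(np.uint8)
n,_,s,c=cv2.connectedComponentsWithStats(m)
print([x.tolist() for x in s[1:] if x[4]>8])
```

```text
[-0.0959  0.032 ]
[-0.0968 -0.0425]
[-0.0927  0.0649]
[-0.0895 -0.0663]
[[184, 173, 25, 32, 85], [223, 185, 6, 7, 14], [207, 187, 5, 6, 12], [311, 187, 14, 27, 96], [330, 187, 3, 16, 18], [232, 192, 2, 6, 6], [207, 194, 22, 14, 64], [230, 199, 2, 6, 6], [221, 206, 9, 4, 11], [5, 279, 5, 2, 6], [11, 280, 5, 5, 10], [17, 282, 12, 14, 99], [58, 298, 9, 7, 36], [50, 301, 4, 3, 6], [59, 318, 8, 4, 9]]
[[337, 0, 9, 30, 35], [344, 0, 8, 19, 36], [431, 0, 9, 21, 46], [443, 0, 9, 17, 36], [425, 30, 45, 45, 77], [336, 33, 1, 11, 11], [342, 65, 18, 9, 25], [360, 84, 1, 10, 10], [359, 98, 1, 10, 10], [358, 112, 1, 10, 10], [359, 140, 57, 9, 71], [353, 150, 8, 34, 54], [384, 154, 15, 2, 15], [259, 178, 15, 4, 50], [252, 184, 26, 9, 199], [357, 188, 11, 21, 36], [360, 211, 4, 13, 40], [367, 210, 8, 4, 17], [366, 218, 8, 9, 51], [386, 227, 3, 9, 17], [232, 229, 26, 10, 91], [217, 228, 48, 26, 265], [357, 229, 31, 46, 443], [366, 236, 8, 7, 39], [380, 360, 13, 10, 67], [387, 374, 6, 6, 14]]
```

```bash
python3 -c "
from plant import *
print(job_done(),observe()['time_s'])"
```

```text
the job is handed in; nothing more can be done
the job is handed in; nothing more can be done
```

The carrier is home against the end stop with the dish under the lens, the button has been pressed fully down and let go, and the job is handed in. It took about 28 s of the 58 s allowed.

- **Push:** I pushed the carrier's tail with both finger tips along a gentle curve that straightened it onto the reader's axis, then straight in. It stopped twice at the same place, with limits of 8 N and then 15 N.
- **Button:** I pressed it with shut fingers. It bottomed at z = 0.062 m, the full 6 mm, at about 10 N, and then I let it go. The arm went back to its starting pose, touching nothing.

**Last checks:**
- **Carrier:** the tail face measured at reader x = -96 to -97 mm, against -95 mm nominal. The flare tips measured about 2 mm too far back in the same picture (-91 against -89 mm), so this fits fully home within the calibration error.
- **Dish:** the last side picture shows it lying flat in the carrier under the bridge.
- **Other objects:** comparing the top view before and after showed changes only at the carrier's old and new places and at the arm and its shadow, so nothing else moved.

No check failed. The front edge meeting the stop cannot be seen under the bridge, so "fully home" rests on the force stops and the tail position. I did not measure the button's height after letting it go; the last pictures show nothing unusual there.

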